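# Fetch the spare fuse from under the tray cover and fit it in the open multimeter

### The arm

A 6-joint arm with a two-finger parallel gripper is mounted at the origin on the work surface. World frame = base frame: x ahead of the robot, y to its left, z up, the work surface at z = 0. Lengths are in mm, angles in rad, forces in N, time in s.
With the tool pointing down it reaches from about 275 to 825 mm from the base axis. Payload 4.9 kg.
Tool frame: the origin (TCP) lies at the very end of the fingers, on their centre line; the grasp point (between the pads) lies 19 mm behind it; z points along the fingers, y is the direction in which the jaws open and shut (so a half turn about z gives the same grasp; the last joint's range is limited). The gripper opens to 85 mm and grips with 20 to 120 N. Pads are 22 mm wide; open, the fingers measure 114 mm over their backs; the gripper's body (76 mm by 85 mm) begins 54 mm behind the grasp point. The pads swing forward as they close: fully open they stand 13 mm farther back than shut.
Start: joints at [1.179, 0.326, -0.193, 1.052, 0, 1.437], TCP at [140.218, 531.843, 231.281] pointing down, gripper open.
Joint ranges: [-2.65, 2.65], [-0.97, 1.79], [-1.3, 1.35], [-1.93, 2.1], [-1.47, 1.37], [-3.14, 3.14]. Speed limits (rad/s): [2.57, 2.57, 3.14, 3.14, 3.14, 3.14].

### API

Orientations are given as [roll, pitch, yaw] about the fixed x, y, z axes, in that order (R = Rz(yaw) Ry(pitch) Rx(roll)).
In Python, from bench import bot, solve_ik, imaging gives the robot as it stands. Calls block until the motion is done:
- bot.move_ptp(position, orientation): joint-space move of the TCP to a pose.
- bot.movel(position, rot=None, max_speed=150, threshold=None): straight line of the TCP; rot=None keeps the orientation; max_speed is the mean speed in mm/s. With threshold (N) it stops when the force on the tool has changed by that much, and returns True; else False.
- bot.move_j(angles): joint-space move.
- bot.grip(opening, effort=None): opening from 0.0 (shut) to 1.0 (fully open); effort is the grip in N (None keeps the last); returns when the fingers have stopped.
- bot.dwell(seconds).
- solve_ik(position, orientation): joint angles nearest the present ones, or None.
- bot.get_state(): the state.
- imaging.capture(name): name is "scene" or "top" or "wrist"; returns the picture (480x640x3 uint8, blue, green, red); there is no depth.
- imaging.camera_model(name): a dict with "K" (3x3 intrinsics, pixels), "position" and "rotation" of the camera in the world. Camera axes: x right, y up, looking along -z (the intrinsics and any distortion apply to the point x, -y, -z); pixel columns grow to the right and rows downward; lengths in mm; the calibration is good to about 2 mm. A picture is of the moment at which its call begins: read the wrist's pose just before it. camera_model takes no time and is no camera call; for the wrist camera it gives the pose at the moment of the call.
A pose or a line that the arm cannot do raises bot.IKError and nothing moves.
- bot.sign_off(): hands the job in, once; it reports no verdict.
The state is a dict: "t": time; "qpos": joint angles; "joint_velocities": joint speeds; "effort": joint torques, N m; "tcp_pos": TCP position; "orientation": TCP orientation; "contact_force": force on the tool from outside, world axes, zero at the start; "wrist_torque": the same for the moment, N m; "opening": opening from 0.0 (shut) to 1.0 (fully open).
Only numpy, scipy, OpenCV 4.12 (cv2) and the standard library are available. Lean on these libraries where they do the work, as an engineer would, in place of code of your own. Each camera call takes 0.05 s, during which the arm holds its last target.

### The job

The multimeter lying face down has its back door off and its pair of brass fuse clips is empty. Slide the spares tray's cover fully aside to find which pocket holds the white ceramic fuse, lift that fuse out and set it down, without dropping it, fully into the two brass clips with one end cap in each, then slide the cover shut again against its stop. Leave the other two spares in their pockets and everything else on the bench where it is.

Things in the scene. Friction and masses are not known exactly. Their poses are not given: they have to be found in the camera images.
- tray: Grey spares tray fixed on the mat, 159 (x) by 174 (y) mm, 29.5 high. Origin: centre of underside, z up. The -x half has three pockets in a row along y; the +x half is a closed deck (top z = 22 mm) onto which the cover slides. Side channels with dark lips (inner edges y = +-74.5 mm) hold the cover down: it can only slide along x, between end stops (top z = 25.5).
- pocket1 (a point): Centre of the spare in the middle pocket, at x = -39, y = 0, z = 14 mm in the tray; the others are at y = +-50. Pocket 62 (x) by 46 (y) mm, floor z = 4, walls to z = 22. A 10 x 38 mm spare lies along y on two V supports under its ends (14.5 to 18.5 mm from its middle), rising 2 mm above its axis; its middle is free, with 26 mm for a finger on each x side.
- cover: Loose aluminium cover plate, 70 (x) by 156 (y) by 3 mm, about 110 g, with 1.5 mm play in the tray's channels, axes as the tray's. Origin: centre of underside. In the tray's frame x = -40 mm is shut on its stop (starts within 5 mm of that, hiding all pockets), +40 mm is fully aside, pockets are clear beyond +27 mm. Slides with under 2 N, stays where left.
- cover_bar (a point): Middle of the top of the black thumb bar on the cover. The bar is 8 (x) by 60 (y) mm and stands 10 mm above the plate, at the plate's middle; its top is 35 mm above the tray's underside. Push its side near its middle.
- fuse: The wanted spare: fuse with white ceramic barrel and bright steel end caps (10 mm long each), a cylinder 10 mm in diameter and 38 mm long, about 12 g. Origin: its centre; axis along its y. Starts in one of the three pockets, under the cover.
- brown_fuse: Another spare of the same size, dark brown barrel and steel caps, in another pocket; stays there. Origin: its centre; axis along its y.
- copper_link: Solid copper link of the same size, in the third pocket; stays there. Origin: its centre; axis along its y.
- meter: Slate-coloured multimeter fixed face down on the mat, 195 (x) by 90 (y) by 45 mm. Origin: centre of underside, z up. In its back are two open bays: one with three green AA cells (x = 0 to +57 mm) and the fuse bay (x = -73 to -6, y = -27 to +27, floor z = 29, rim z = 45 mm) with two brass clips in the middle.
- fuse_seat (a point): Where the seated fuse's centre belongs, 39 mm above the meter's underside, 10 above the bay floor; axes as the meter's, fuse along y. Brass V clips at y = +-16.5 mm, 5 mm long, 60 degree leaves, 14 mm wide at their tops 2 mm above this point: the fuse settles in by its own weight. Between the clips 28 mm are free; beside the fuse 26 mm for a finger on each x side.
- meter_door: The meter's removed back door, slate plate 130 x 74 x 10 mm, loose on the mat. Bystander; origin centre of underside.
- screwdriver: Loose precision screwdriver, black and red, 150 mm long, 13 mm thick on the mat, between tray and meter. Bystander.
- solder_spool: White spool 48 mm in diameter, 38 mm high, standing between tray and meter. Bystander; origin centre of underside.
- phone: Black phone 150 x 73 x 8 mm lying on the mat. Bystander; origin centre of underside.
- brush: Green toothbrush-like cleaning brush 165 x 13 x 17 mm, near the far edge of the mat. Bystander.
- flux_jar: Amber jar with black lid, 44 mm in diameter, 45 mm high, at the far edge of the mat. Bystander; origin centre of underside.
- earbud_case: White rounded case 60 x 46 x 21 mm, far left. Bystander; origin centre of underside.
Not all that is in view belongs to the job. Of the things like the cover, leave any that is brown or red; of the rest the larger one is meant.

How it is judged (in metres and radians):
On the way, in this order (a step that is already met when the one before it is completed fails the run):
1. the cover is slid aside so that the pockets are clear (its middle more than 27 mm to the +x side of the tray's middle) (x of cover in the frame of tray above 0.027 m), for 0.2 s.
2. the white fuse is held clear above both tray and meter (height (world z) of fuse above 0.05 m and contact force between fuse and the fingers above 0.3 N), for 0.1 s.
3. the white fuse lies released in both clips (x of fuse in the frame of fuse_seat between -0.003 and 0.003 m and y of fuse in the frame of fuse_seat between -0.004 and 0.004 m and z of fuse in the frame of fuse_seat between -0.003 and 0.003 m and angle between the y axis of fuse and the y axis of meter, either way round below 0.12 rad and contact force between fuse and the fingers below 0.05 N and linear speed of fuse below 0.02 m/s), for 0.2 s.
At the end, for the whole second after the job is handed in: White fuse at rest, released, in both clips: centre within 3 mm of the seat across and in height, 4 mm along, axis within 0.12 rad; cover at rest and shut, its middle below x = -34 mm in the tray's frame (6 mm from its stop); other spares within 10 mm, bystanders within 25 mm of their starts (all of step 3 and x of cover in the frame of tray below -0.034 m and linear speed of cover below 0.01 m/s); the robot touches nothing.
It fails at once if the fuse is dropped or flung (moves faster than 0.5 m/s with no finger on it, a fall of more than about 13 mm) (contact force between fuse and the fingers below 0.02 N and linear speed of fuse above 0.5 m/s).
It fails at once if one of the other two spares is shifted more than 10 mm (distance of any of brown_fuse, copper_link from where it was at the start of the episode above 0.01 m).
It fails at once if a bystander (meter door, screwdriver, spool, phone, brush, jar, earbud case) is shifted more than 25 mm (distance of any of meter_door, screwdriver, solder_spool, phone, brush, flux_jar, earbud_case from where it was at the start of the episode above 0.025 m).
It also fails if it takes over 54 s, if anything falls off the work surface, if the arm or the gripper's body presses on something with over 40 N, if the wrist force passes 120 N, or if a joint passes its speed limit or range.

## Working session

There is one attempt and no reset: what is moved stays moved. The work goes in short steps, each a Python script; the robot and the scene stay as the last script left them, time stands still between calls to the robot, and variables do not carry over. Pictures are saved under pics/ and viewed, and the job is handed in when it is done.

```bash
ls; mkdir -p pics; python3 - <<'E'
from bench import bot, solve_ik, imaging
import cv2
print(bot.get_state())
for n in ("scene","top","wrist"):
    m=imaging.camera_model(n); print(n,m)
    cv2.imwrite(f"pics/a_{n}.png",imaging.capture(n))
E
```

```text
pics
{'t': 0.0, 'qpos': array([ 1.17879923e+00,  3.26936028e-01, -1.93579713e-01,  1.05196674e+00,
        9.35833350e-07,  1.43660693e+00]), 'joint_velocities': array([ 0.0006343 ,  0.00208454, -0.0002304 ,  0.00026851, -0.0008789 ,
        0.00075575]), 'effort': array([-3.47681169e-03, -4.43399191e+01,  2.62440044e+01,  1.53701543e-02,
       -3.30099701e-04,  4.88135271e-06]), 'tcp_pos': array([139.99400593, 531.30098125, 230.50767113]), 'orientation': array([-3.13992178e+00, -2.26512682e-04,  2.88378476e+00]), 'contact_force': array([0.18930697, 0.14455599, 0.30856028]), 'wrist_torque': array([-0.01577275,  0.06760029,  0.01565815]), 'opening': 1.000255583731068}
scene {'K': array([[452.05405948,   0.        , 320.09507738],
       [  0.        , 452.05405948, 247.3310629 ],
       [  0.        ,   0.        ,   1.        ]]), 'position': array([1384.58470737,  -58.42877144,  926.47522331]), 'rotation': array([ 0.78061458, -0.01681005,  1.45196876])}
top {'K': array([[521.08678178,   0.        , 320.02650764],
       [  0.        , 521.08678178, 249.96721659],
       [  0.        ,   0.        ,   1.        ]]), 'position': array([ 430.97824245,   64.82995385, 1717.67675588]), 'rotation': array([ 0.05982674,  0.00426323, -1.55090739])}
wrist {'K': array([[404.65356334,   0.        , 317.82952984],
       [  0.        , 404.65356334, 239.83607353],
       [  0.        ,   0.        ,   1.        ]]), 'position': array([ 71.96744486, 550.05446019, 373.80546074]), 'rotation': array([-0.28310685,  0.0015637 ,  1.31371797])}
```

View pics/a_scene.png

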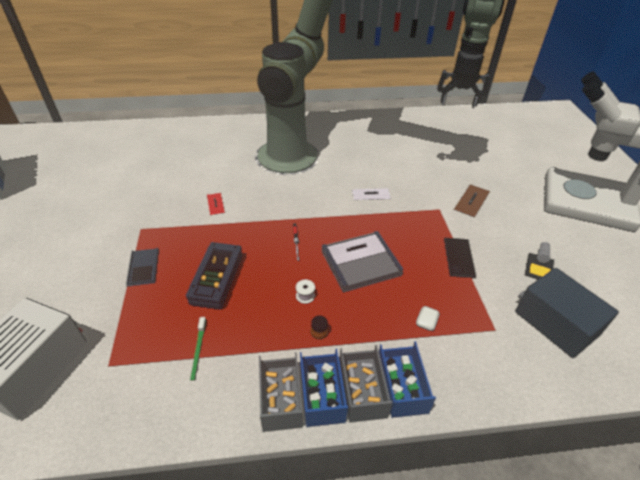

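View pics/a_top.png

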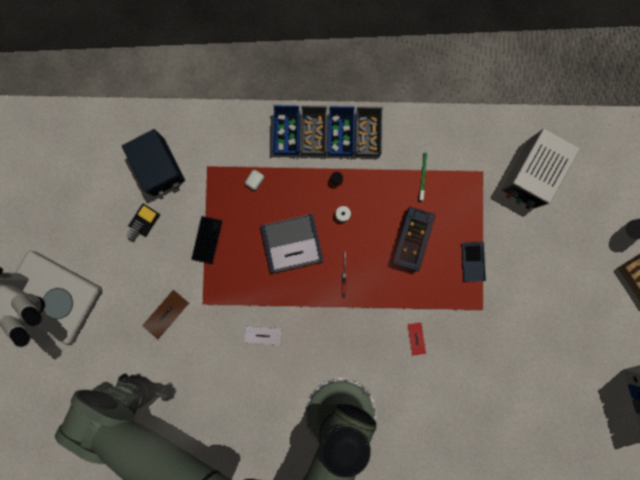

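View pics/a_wrist.png

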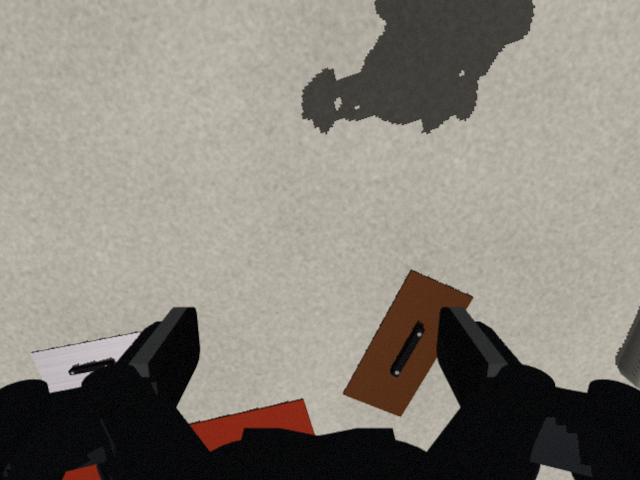

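The cover is the bright plate in the tray: top view about (295,253), with the tray at (292,243) and the meter at (413,240). The loose red, brown and small silver plates are decoys. Next I'll get rough poses from the top view, then take a closer wrist look.

```bash
cat > h.py <<'E'
from bench import bot, solve_ik, imaging
import cv2, numpy as np
from scipy.spatial.transform import Rotation as R
def cam(n):
    m=imaging.camera_model(n); return m["K"],np.array(m["position"]),R.from_euler("xyz",m["rotation"]).as_matrix()
def ray(c,uv,z):
    K,p,M=c; uv=np.atleast_2d(uv).astype(float)
    d=np.c_[(uv[:,0]-K[0,2])/K[0,0],-(uv[:,1]-K[1,2])/K[1,1],-np.ones(len(uv))]@M.T
    return p+d*((z-p[2])/d[:,2])[:,None]
def proj(c,X):
    K,p,M=c; q=(np.atleast_2d(X)-p)@M
    return np.c_[K[0,0]*q[:,0]/-q[:,2]+K[0,2],-K[1,1]*q[:,1]/-q[:,2]+K[1,2]]
E
python3 - <<'E'
from h import *
c=cam("top")
for n,uv,z in [("tray",[(261,229),(315,214),(324,262),(271,272)],25),("bar",[(293,254)],35),("meter",[(408,207),(435,212),(418,271),(393,265)],45),
 ("spool",[(343,213)],38),("jar",[(335,180)],45)]:
    print(n,ray(c,uv,z).round(0).tolist())
K,p,M=cam("wrist"); s=bot.get_state(); T=R.from_euler("xyz",s["orientation"]).as_matrix()
print(T.T@(p-s["tcp_pos"])); print(T.T@M)
im=cv2.imread("pics/a_top.png")[160:320,190:500]
cv2.imwrite("pics/a_topz.png",cv2.resize(im,None,fx=2.5,fy=2.5,interpolation=cv2.INTER_CUBIC))
E
```

```text
tray [[597.0, 268.0, 25.0], [650.0, 93.0, 25.0], [493.0, 60.0, 25.0], [457.0, 232.0, 25.0]]
bar [[517.0, 161.0, 35.0]]
meter [[676.0, -207.0, 45.0], [661.0, -295.0, 45.0], [470.0, -241.0, 45.0], [487.0, -161.0, 45.0]]
spool [[653.0, 2.0, 38.0]]
jar [[759.0, 30.0, 45.0]]
[  70.58771002    0.51819734 -143.22271257]
[[ 7.20870624e-04  9.60136095e-01  2.79532036e-01]
 [ 9.99999740e-01 -6.98317514e-04 -1.80267657e-04]
 [ 2.21206330e-05  2.79532093e-01 -9.60136349e-01]]
```

View pics/a_topz.png

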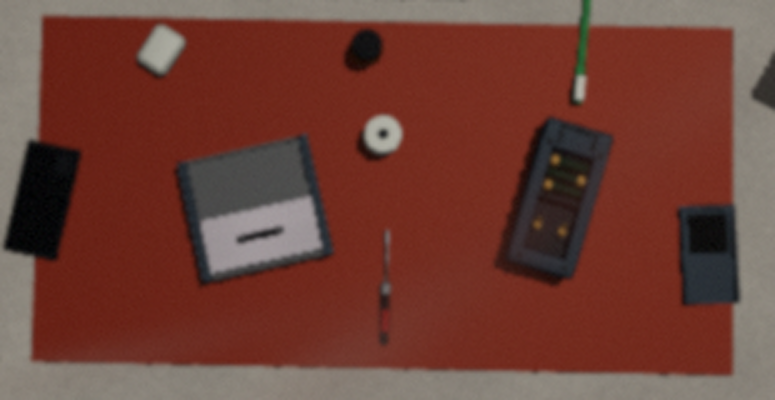

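```bash
python3 - <<'E'
from h import *
tc=np.array([549,163.]); yaw=.26; ps=yaw+np.pi/2
tx=np.array([np.cos(ps),np.sin(ps)])
p=tc+31*tx
bot.move_ptp([*p,200],[np.pi,0,ps])
s=bot.get_state(); print(s["t"],s["tcp_pos"],s["orientation"],s["qpos"])
np.save("w1.npy",np.array([*s["tcp_pos"],*s["orientation"]]))
m=imaging.camera_model("wrist"); cv2.imwrite("pics/b_wrist.png",imaging.capture("wrist"))
import pickle; pickle.dump(m,open("b_cam.pkl","wb")); print(m["position"],m["rotation"])
E
```

```text
2.05 [540.59760359 193.90701758 200.11167792] [ 3.14156038e+00 -3.46252050e-04  1.83238297e+00] [ 2.15705841e-01  3.92611682e-01 -1.77062816e-01  1.00110547e+00
  3.47367850e-04  1.52491553e+00]
[522.96115494 263.02623455 343.33483493] [-0.28347444  0.00080706  0.26232859]
```

View pics/b_wrist.png

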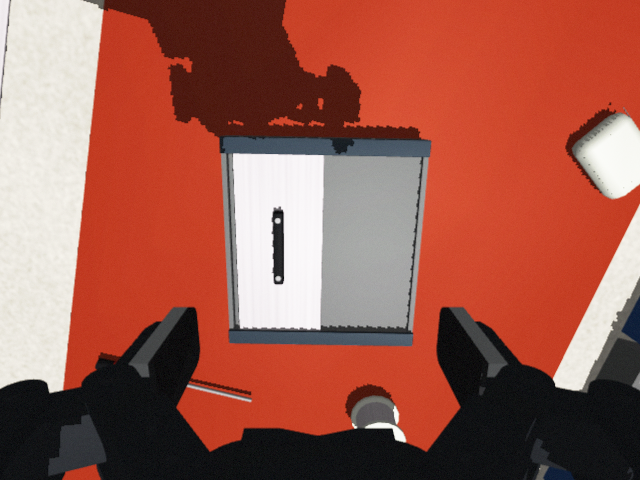

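```bash
python3 - <<'E'
from h import *
import pickle
m=pickle.load(open("b_cam.pkl","rb")); c=(m["K"],np.array(m["position"]),R.from_euler("xyz",m["rotation"]).as_matrix())
im=cv2.imread("pics/b_wrist.png")
print(im[145,300],im[337,300],im[250,370],im[250,260],im[200,275])
hsv=cv2.cvtColor(im,cv2.COLOR_BGR2HSV)
roi=np.zeros(im.shape[:2],np.uint8); roi[125:360,205:445]=1
lip=((im[...,0]>im[...,2].astype(int)+20)&(roi>0)).astype(np.uint8)
n,l,st,ce=cv2.connectedComponentsWithStats(lip)
for i in range(1,n):
    if st[i,4]>400:
        pts=np.argwhere(l==i)[:,::-1]; W=ray(c,pts,29.5)[:,:2].astype(np.float32)
        r=cv2.minAreaRect(W); print("lip",st[i],r, cv2.boxPoints(cv2.minAreaRect(pts.astype(np.float32))).round(1).tolist())
# bar
blk=((im.max(2)<70)&(roi>0)).astype(np.uint8); blk[:160]=0; blk[320:]=0; blk[:,:255]=0;blk[:,300:]=0
pts=np.argwhere(blk>0)[:,::-1]; print("bar",cv2.minAreaRect(ray(c,pts,35)[:,:2].astype(np.float32)))
# whole
red=((hsv[...,1]>150)&(hsv[...,2]>0)&((hsv[...,0]<12)|(hsv[...,0]>170)))
cov=((im.min(2)>200)&(roi>0)).astype(np.uint8); pts=np.argwhere(cov>0)[:,::-1]; print("cover",cv2.minAreaRect(ray(c,pts,25)[:,:2].astype(np.float32)))
z=im[120:365,200:450]; cv2.imwrite("pics/b_z.png",cv2.resize(z,None,fx=2.4,fy=2.4,interpolation=cv2.INTER_CUBIC))
E
```

```text
[99 85 71] [97 84 70] [169 170 169] [244 242 246] [246 245 248]
lip [ 222  137  209   20 3038] ((533.15380859375, 247.41525268554688), (157.2035369873047, 11.902731895446777), 13.973337173461914) [[221.89999389648438, 152.39999389648438], [222.1999969482422, 136.3000030517578], [430.1000061035156, 140.1999969482422], [429.70001220703125, 156.3000030517578]]
lip [ 230  331  183   15 2130] ((571.863037109375, 89.72295379638672), (158.09791564941406, 11.534531593322754), 14.009095191955566) [[229.8000030517578, 342.20001220703125], [230.0, 330.29998779296875], [412.0, 333.29998779296875], [411.79998779296875, 345.1000061035156]]
bar ((516.8978271484375, 161.7898712158203), (8.123584747314453, 61.058570861816406), 13.651144981384277)
cover ((517.335205078125, 159.7523193359375), (70.65408325195312, 149.0637969970703), 14.002513885498047)
```

View pics/b_z.png

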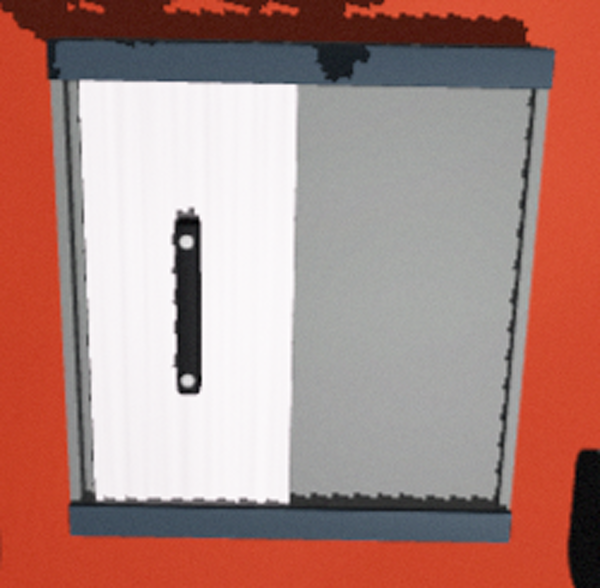

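```bash
cat >> h.py <<'E'
TY=0.243; TC=np.array([552.5,168.6])
def tw(x,y): 
    return TC+np.array([x*np.cos(TY)-y*np.sin(TY),x*np.sin(TY)+y*np.cos(TY)])
TR=[np.pi,0,TY+np.pi/2]
def st(*k):
    s=bot.get_state(); print(round(s["t"],2),s["tcp_pos"].round(1),s["contact_force"].round(1),round(s["opening"],3),*k)
    return s
E
python3 - <<'E'
from h import *
bot.grip(0.25); st()
bot.move_ptp([*tw(-36.2,0),65],TR); st()
print(bot.movel([*tw(-36.2,0),28],max_speed=60,threshold=8)); st()
print(bot.movel([*tw(50,0),28],max_speed=50,threshold=8)); st()
m=imaging.camera_model("wrist"); cv2.imwrite("pics/c_wrist.png",imaging.capture("wrist"))
E
```

```text
2.73 [541.  192.9 200. ] [ 0.1 -0.4 -0.1] 0.246
3.34 [518.5 160.1  65.8] [-0.4 -0.3  1. ] 0.247
True
3.98 [516.4 159.8  27.1] [-0.9  0.1  4.8] 0.251
True
4.33 [516.4 159.8  27.2] [-0.7 -0.5  5.5] 0.25
```

View pics/c_wrist.png

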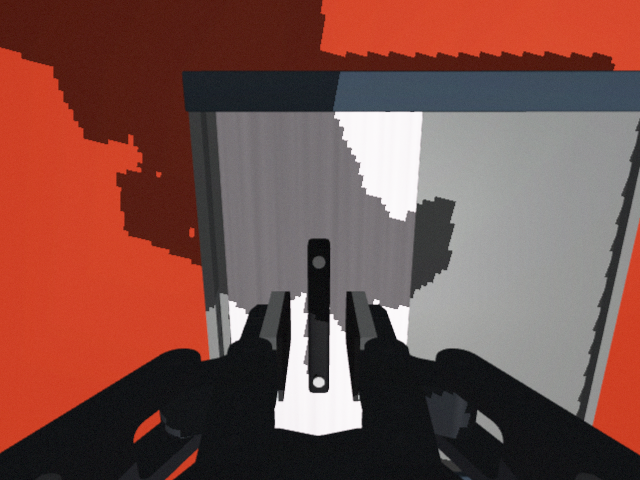

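The fingers straddle the bar at about (318,315), centred. The pushing line stopped at its start on the threshold with about 5 N upward, so the tips are likely resting on the plate. I'll raise a little and push.

```bash
python3 - <<'E'
from h import *
s=st()
bot.movel([*s["tcp_pos"][:2],30],max_speed=40); st()
print(bot.movel([*tw(46,0),30],max_speed=50,threshold=15)); st()
cv2.imwrite("pics/d_wrist.png",imaging.capture("wrist"))
E
```

```text
4.38 [516.4 159.8  27.2] [-1.3  0.1  6.2] 0.246
4.63 [516.5 159.8  29.9] [ 0.3 -0.   0.1] 0.252
False
6.44 [597.1 179.7  30.1] [-0.  -0.7  0.1] 0.253
```

View pics/d_wrist.png

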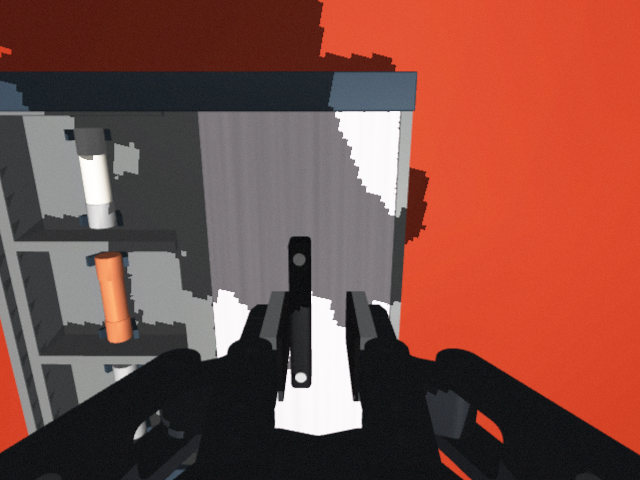

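The cover is at the far end (bar at about (300,310), left finger against it). The white fuse is in the top (+y) pocket at (97,180), the copper link is in the middle and the brown fuse is hidden below. Next I'll lift and locate the fuse.

```bash
python3 - <<'E'
from h import *
s=st()
bot.movel([*s["tcp_pos"][:2],50],max_speed=80)
bot.grip(0.35)
bot.move_ptp([*tw(-39,50),130],TR); st()
bot.dwell(.15)
c=cam("wrist"); im=imaging.capture("wrist"); cv2.imwrite("pics/e_wrist.png",im)
import pickle; pickle.dump(c,open("e_cam.pkl","wb"))
for y in(50,0,-50): print(proj(c,[*tw(-39,y),14]).round(1))
E
```

```text
6.49 [597.1 179.7  30.1] [-0.4 -0.5  0.3] 0.251
7.72 [503.  208.  130.4] [ 0.2 -0.8  0. ] 0.348
[[316.3 233.4]]
[[316.4 302.6]]
[[316.5 365.3]]
```

View pics/e_wrist.png

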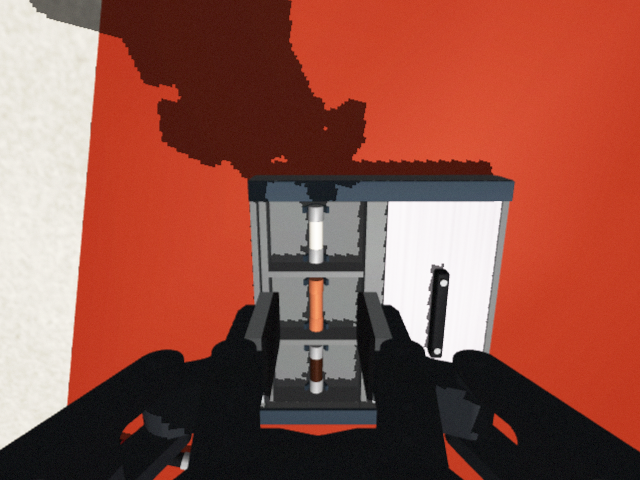

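```bash
python3 - <<'E'
from h import *
import pickle
c=pickle.load(open("e_cam.pkl","rb"))
im=cv2.imread("pics/e_wrist.png")
print(im[200:270:2,316].tolist()); print(im[235,300:335].max(1))
print(ray(c,[(316.5,264)],15)-np.array([*tw(-39,31),0]), ray(c,[(316.5,207)],15)-np.array([*tw(-39,69),0]))
E
```

```text
[[37, 31, 26], [48, 50, 47], [51, 50, 48], [66, 66, 64], [199, 198, 199], [216, 217, 217], [223, 223, 222], [227, 227, 227], [229, 229, 230], [232, 232, 233], [232, 234, 234], [249, 251, 252], [252, 254, 254], [252, 254, 254], [252, 254, 254], [252, 254, 254], [252, 254, 254], [252, 254, 254], [252, 254, 254], [253, 254, 254], [253, 254, 254], [252, 254, 254], [252, 254, 254], [252, 254, 254], [252, 254, 254], [226, 227, 229], [217, 218, 218], [222, 220, 222], [228, 227, 228], [230, 230, 230], [232, 232, 233], [234, 233, 235], [78, 77, 79], [42, 40, 41], [46, 43, 46]]
[148 147 147 147 147  94  55  54  63 152 209 233 242 247 251 254 254 254
 252 250 246 236 196 156 147 147 145 147 145 149 146 148 150 145 146]
[[ 0.62689601 -2.05288526 15.        ]] [[ 0.40075821 -0.97881245 15.        ]]
```

```bash
python3 - <<'E'
from h import *
bot.grip(0.25)
g=tw(-39,49)
bot.movel([*g,35],max_speed=150); st()
print(bot.movel([*g,9.5],max_speed=50,threshold=8)); st()
cv2.imwrite("pics/f0.png",imaging.capture("wrist"))
bot.grip(0.0,30); st()
cv2.imwrite("pics/f1.png",imaging.capture("wrist"))
E
python3 -c "
import cv2,numpy as np
a=cv2.imread('pics/f0.png')[150:450,120:520];b=cv2.imread('pics/f1.png')[150:450,120:520];cv2.imwrite('pics/f.png',np.hstack([a,b]))"
```

```text
8.95 [503.4 206.9  35.6] [-0.1  0.5 -0.1] 0.25
False
9.61 [502.7 206.8   9.3] [ 0.1  0.3 -0.7] 0.256
9.91 [501.8 206.5   9.5] [-2.3 -1.3  1.9] 0.097
```

View pics/f.png

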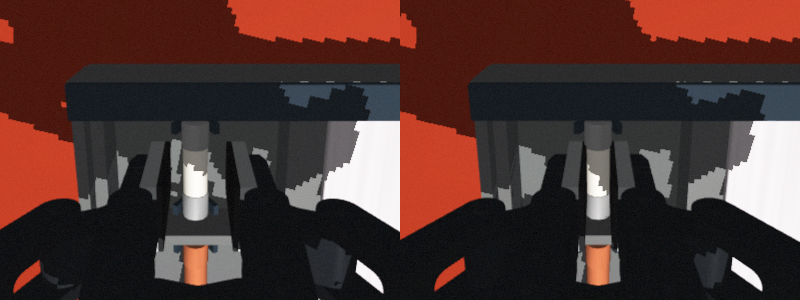

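Fuse is gripped (opening 0.097), centred between the pads at about (195,180) in the crop. Next I'll lift and carry it over the meter to look.

```bash
python3 - <<'E'
from h import *
s=st(); p=s["tcp_pos"]
bot.movel([*tw(-39,49),30],max_speed=50); 
bot.movel([*tw(-39,49),110],max_speed=120); bot.dwell(.1); st()
cv2.imwrite("pics/g0.png",imaging.capture("wrist"))
bot.move_ptp([535.5,-215,170],[np.pi,0,1.296]); bot.dwell(.15); st()
c=cam("wrist"); im=imaging.capture("wrist"); cv2.imwrite("pics/g1.png",im)
import pickle; pickle.dump(c,open("g_cam.pkl","wb"))
E
```

```text
9.96 [501.8 206.6   9.5] [-3.8 -1.7  2.6] 0.096
11.43 [502.  206.6 109. ] [-0.4 -0.1 -0.4] 0.105
13.21 [ 535.7 -213.7  169.8] [ 0.6 -0.1 -0. ] 0.096
```

View pics/g1.png

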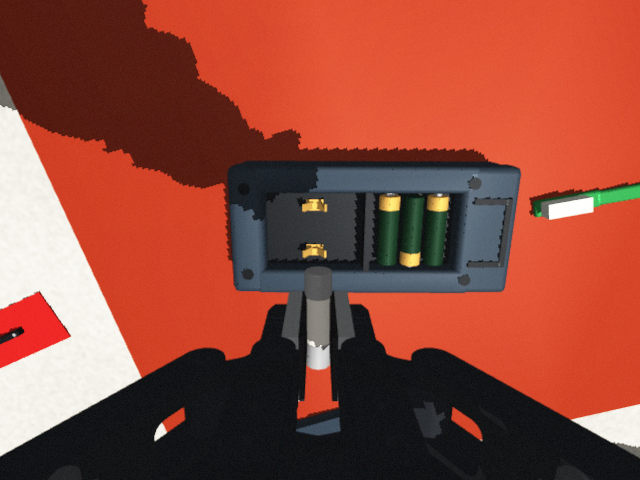

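View pics/g0.png

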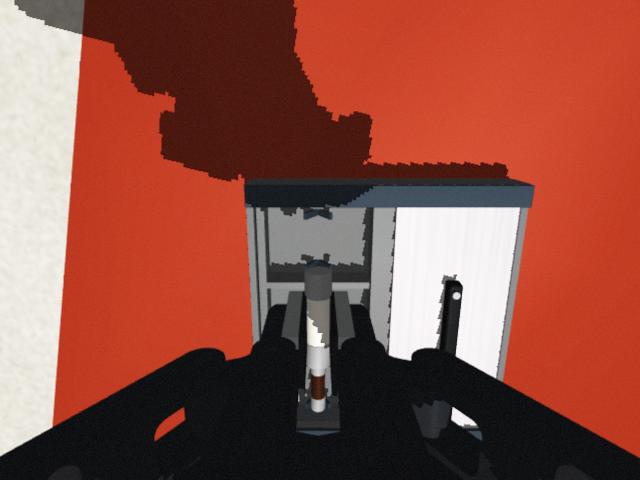

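```bash
python3 - <<'E'
from h import *
import pickle
c=pickle.load(open("g_cam.pkl","rb")); im=cv2.imread("pics/g1.png")
hsv=cv2.cvtColor(im,cv2.COLOR_BGR2HSV)
mk=((hsv[...,0]>12)&(hsv[...,0]<32)&(hsv[...,1]>110)&(hsv[...,2]>90)).astype(np.uint8)
mk[:,:280]=0; mk[:,350:]=0; mk[:180]=0; mk[275:]=0
n,l,stt,ce=cv2.connectedComponentsWithStats(mk)
for i in range(1,n):
    if stt[i,4]>15: print(stt[i],ce[i])
cv2.imwrite("pics/g1z.png",cv2.resize(im[155:300,220:370],None,fx=4,fy=4,interpolation=cv2.INTER_NEAREST))
# meter outer top by blue-slate mask
sl=((im[...,0].astype(int)>im[...,2]+12)).astype(np.uint8); sl[:150]=0; sl[296:]=0; sl[:,:220]=0; sl[:,530:]=0
k,_=cv2.findContours(sl,cv2.RETR_EXTERNAL,cv2.CHAIN_APPROX_NONE); k=max(k,key=cv2.contourArea)
print(cv2.boundingRect(k), cv2.minAreaRect(ray(c,k[:,0],45)[:,:2].astype(np.float32)))
E
```

```text
[302 199  25  13 275] [314.10181818 205.15272727]
[302 244  25  14 268] [314.03358209 250.42910448]
(307, 163, 213, 129) ((596.8226318359375, -230.19406127929688), (90.52014923095703, 140.10499572753906), 74.41709899902344)
```

View pics/g1z.png

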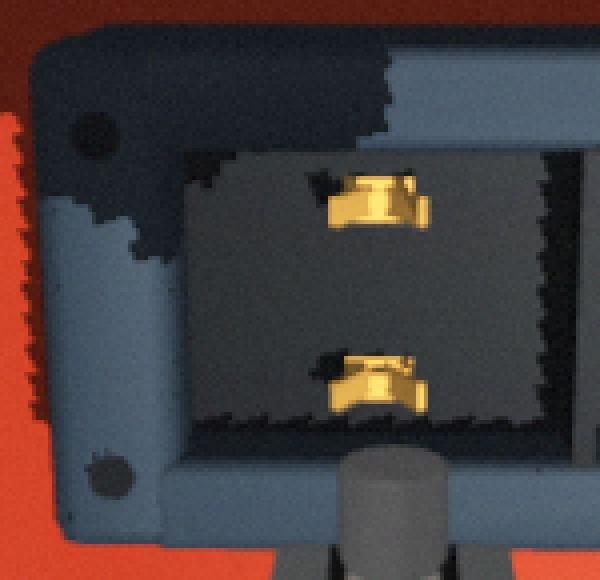

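```bash
python3 - <<'E'
from h import *
import pickle
c=pickle.load(open("g_cam.pkl","rb")); im=cv2.imread("pics/g1.png")
for z in (41,43):
    a,b=ray(c,[(314.1,207.6),(314,254)],z); print(z,a[:2],b[:2],(a+b)[:2]/2,np.linalg.norm(a-b),np.arctan2(-(a-b)[0],(a-b)[1]))
# meter rim rows/cols at z45: bay inner corners
q=[(220+187/4,155+150/4),(220+187/4,155+460/4)]
print("top-left bay rim",ray(c,q,45)[:,:2])
hsv=cv2.cvtColor(im,cv2.COLOR_BGR2HSV)
notred=(~((hsv[...,1]>150)&((hsv[...,0]<14)|(hsv[...,0]>170)))).astype(np.uint8)
# long edge lines: per column, bottom boundary
cols=np.r_[245:290,360:490]; 
bot_=[]; top_=[]
for u in cols:
    v=270
    while notred[v,u]: v+=1
    if v<310: bot_.append((u,v-.5))
P=ray(c,bot_,45)[:,:2]; vx,vy,x0,y0=cv2.fitLine(P.astype(np.float32),cv2.DIST_HUBER,0,.01,.01).ravel(); print("bottom edge",np.arctan(vy/vx),x0,y0,len(bot_))
n=np.array([-vy,vx])*np.sign(vx)
for z in(41,43):
    a,b=ray(c,[(314.1,207.6),(314,254)],z); print("seat from -y edge (expect 45)",n@((a+b)[:2]/2-[x0,y0]))
E
```

```text
41 [ 537.77374127 -198.42291692] [ 528.63845582 -230.57879047] [ 533.20609855 -214.5008537 ] 33.428335939328115 -0.2768008664599058
43 [ 537.90587813 -198.02903723] [ 528.83774792 -229.94852677] [ 533.37181302 -213.988782  ] 33.18259781639909 -0.27680086645990687
top-left bay rim [[ 510.37817561 -179.27430021]
 [ 493.69663208 -231.8085813 ]]Traceback (most recent call last):
  File "<stdin>", line 16, in <module>
IndexError: index 480 is out of bounds for axis 0 with size 480
```

```bash
python3 - <<'E'
from h import *
import pickle
c=pickle.load(open("g_cam.pkl","rb")); im=cv2.imread("pics/g1.png")
print(im[262:290,318].max(1), im[335:375,318].max(1))
t=np.array([535.7,-213.7]); y=np.array([np.cos(1.296),np.sin(1.296)]); x=np.array([np.sin(1.296),-np.cos(1.296)])
for n,uv,dz in [("+top",(318,275),5),("+bot",(318,266.5),-5),("-top",(318,369.5),5),("barrel+",(318,299.5),5),("barrel-",(318,344.5),5)]:
  for ax in (174.5,176.5):
    w=ray(c,[uv],ax+dz)[0,:2]-t; print(n,ax,(w@y).round(1),(w@x).round(1))
cv2.imwrite("pics/g1f.png",cv2.resize(im[255:385,270:370],None,fx=4.5,fy=4.5,interpolation=cv2.INTER_NEAREST))
E
```

```text
[25 28 30 29 63 78 73 72 76 76 75 77 77 87 94 96 88 91 89 95 93 90 93 93
 93 87 90 90] [140 141 139 139 140 137 137 139 139 138 140 159 204 218 219 223 220 220
 223 223 221 224 222 223 224 226 226 226 227 225 227 227 227 227 223 221
 219 220 218 219]
+top 174.5 19.8 0.6
+top 176.5 20.6 0.6
+bot 174.5 19.3 0.6
+bot 176.5 20.1 0.6
-top 174.5 -18.5 0.7
-top 176.5 -17.2 0.7
barrel+ 174.5 10.4 0.7
barrel+ 176.5 11.3 0.7
barrel- 174.5 -7.8 0.7
barrel- 176.5 -6.6 0.7
```

View pics/g1f.png

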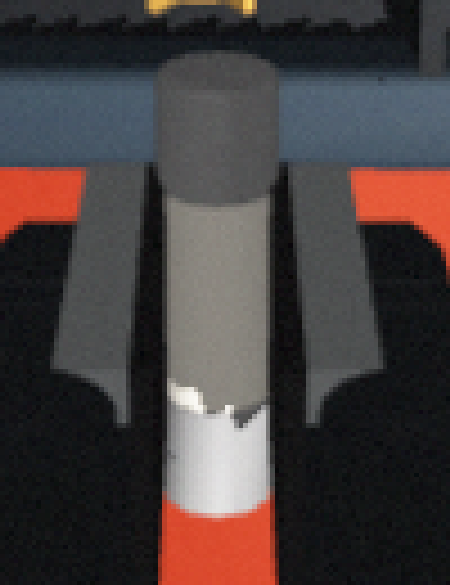

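```bash
cat >> h.py <<'E'
MY=-0.274; MR=[np.pi,0,MY+np.pi/2]
mx=np.array([np.cos(MY),np.sin(MY)]); my=np.array([-np.sin(MY),np.cos(MY)])
SEAT=np.array([533.3,-214.3])-0.6*mx-0.8*my
E
python3 - <<'E'
from h import *
print(SEAT)
bot.movel([*SEAT,75],rot=MR,max_speed=120); st()
bot.movel([*SEAT,48],max_speed=60); bot.dwell(.1); s=st()
e=SEAT-s["tcp_pos"][:2]; print("err",e)
cv2.imwrite("pics/i0.png",imaging.capture("wrist"))
E
```

```text
[ 532.50591474 -214.90780638]
14.2 [ 533.1 -215.2   75.7] [ 0.3 -0.1 -0.2] 0.1
14.9 [ 532.7 -215.    48.2] [0.2 0.5 0.8] 0.096
err [-0.21285993  0.11081285]
```

View pics/i0.png

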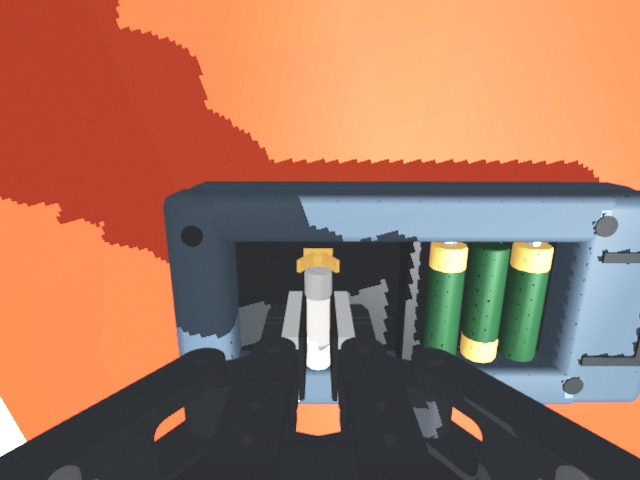

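The fuse (columns 305–331, centre 318) is centred on the far clip (297–340). Descending.

```bash
python3 - <<'E'
from h import *
print(bot.movel([*SEAT,34.7],max_speed=25,threshold=5)); bot.dwell(.1); s=st()
cv2.imwrite("pics/i1.png",imaging.capture("wrist"))
E
```

```text
True
15.62 [ 532.7 -214.9   34.5] [0.2 0.3 6.4] 0.099
```

View pics/i1.png

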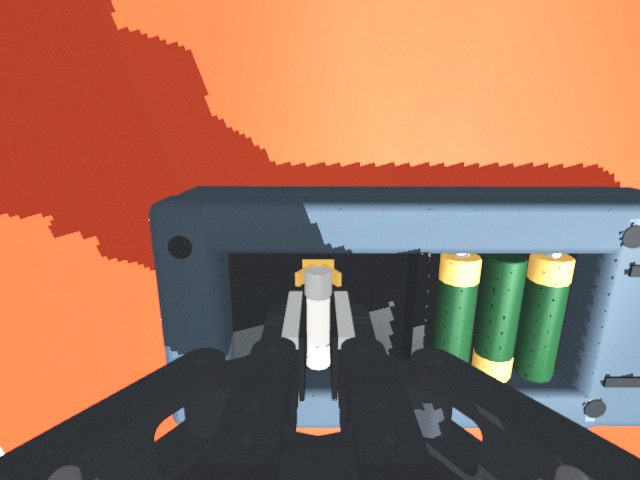

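Contact came at exactly the predicted height (34.5) with 6 N, so it is seated. Releasing.

```bash
python3 - <<'E'
from h import *
bot.grip(0.25); bot.dwell(.4); st()
bot.movel([*SEAT,60],max_speed=50)
bot.movel([*SEAT,130],max_speed=150); bot.dwell(.15); st()
c=cam("wrist"); im=imaging.capture("wrist"); cv2.imwrite("pics/j.png",im)
import pickle; pickle.dump(c,open("j_cam.pkl","wb"))
E
```

```text
16.35 [ 532.2 -214.6   34. ] [-0.1 -0.4 -0.5] 0.253
17.78 [ 531.6 -214.4  128.6] [-0.9  0.2 -0.1] 0.247
```

View pics/j.png

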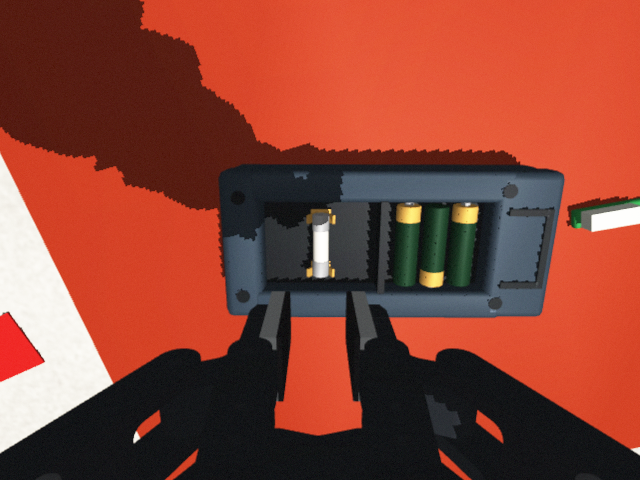

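```bash
python3 - <<'E'
from h import *
import pickle
im=cv2.imread("pics/j.png");c=pickle.load(open("j_cam.pkl","rb"))
cv2.imwrite("pics/jz.png",cv2.resize(im[195:295,265:385],None,fx=5,fy=5,interpolation=cv2.INTER_NEAREST))
for v in range(212,274,6):
    print(v,im[v,308:334].max(1).tolist())
print(im[205:285:1,321].max(1))
E
```

```text
212 [23, 19, 52, 108, 119, 115, 112, 102, 100, 97, 105, 103, 101, 101, 100, 104, 103, 102, 106, 110, 122, 247, 236, 126, 69, 65]
218 [113, 109, 104, 107, 87, 79, 90, 88, 90, 94, 93, 91, 95, 92, 91, 88, 85, 87, 82, 85, 143, 152, 121, 107, 190, 242]
224 [67, 45, 26, 19, 68, 83, 83, 88, 88, 88, 94, 93, 91, 93, 184, 202, 216, 214, 210, 195, 166, 99, 61, 63, 110, 120]
230 [32, 22, 21, 23, 51, 121, 153, 175, 193, 214, 225, 234, 242, 243, 236, 229, 220, 211, 202, 192, 138, 75, 63, 67, 62, 69]
236 [35, 38, 24, 21, 33, 137, 199, 231, 243, 250, 252, 254, 255, 255, 255, 255, 254, 254, 252, 247, 179, 75, 60, 64, 63, 68]
242 [48, 26, 20, 18, 32, 135, 197, 230, 243, 249, 252, 254, 255, 255, 255, 255, 254, 254, 252, 246, 168, 65, 65, 62, 68, 62]
248 [21, 20, 23, 18, 35, 131, 199, 232, 243, 249, 252, 254, 255, 255, 255, 255, 254, 254, 252, 246, 162, 67, 62, 63, 63, 68]
254 [21, 19, 19, 18, 34, 131, 196, 230, 243, 250, 252, 254, 255, 255, 255, 255, 254, 254, 252, 245, 165, 62, 61, 61, 62, 60]
260 [25, 18, 25, 41, 54, 107, 188, 230, 244, 250, 252, 254, 255, 255, 255, 255, 254, 254, 252, 236, 149, 75, 61, 58, 63, 62]
266 [17, 18, 42, 86, 91, 108, 139, 165, 182, 199, 207, 218, 229, 230, 227, 226, 222, 213, 207, 197, 152, 186, 135, 59, 61, 64]
272 [231, 229, 230, 231, 158, 118, 148, 172, 190, 203, 216, 227, 234, 234, 232, 226, 219, 210, 201, 191, 152, 144, 153, 167, 238, 248]
[ 17  21  19  30  99 123 124 101  80  76  77  90  94  92  94  97  95  91
  92  93 218 239 241 242 243 243 240 253 255 255 255 255 255 255 255 255
 255 255 255 255 255 255 255 255 255 255 255 255 255 255 255 255 255 255
 255 255 255 244 220 228 228 230 231 230 233 233 235 234 236 237 236 237
 180  71  16  19  22  24  29  29]
```

View pics/jz.png

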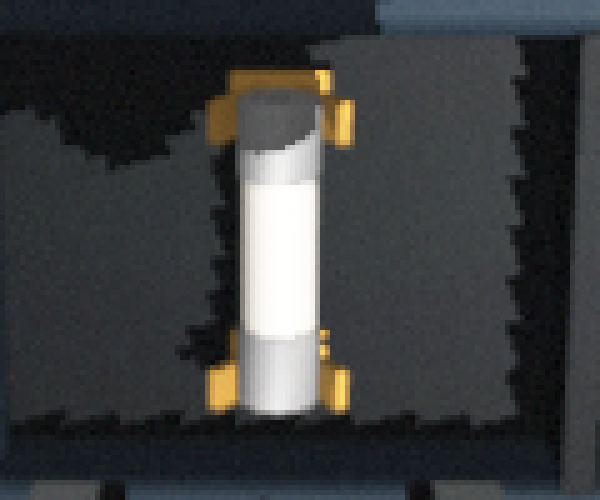

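The fuse is in both clips, centred between the leaves at (321,245). Its two end caps are at rows 215 and 271. Next I'll shut the cover.

```bash
python3 - <<'E'
from h import *
bot.move_ptp([*tw(39.5,0),90],TR); st()
bot.dwell(.1); cv2.imwrite("pics/k0.png",imaging.capture("wrist"))
bot.movel([*tw(39.5,0),30],max_speed=80,threshold=10); st()
cv2.imwrite("pics/k1.png",imaging.capture("wrist"))
E
python3 -c "
import cv2,numpy as np
a=cv2.imread('pics/k0.png')[100:450,120:520];b=cv2.imread('pics/k1.png')[100:450,120:520];cv2.imwrite('pics/k.png',np.hstack([a,b]))"
```

```text
19.32 [591.2 177.   90.1] [ 0.2 -0.3 -0.1] 0.249
20.37 [591.2 178.2  30.3] [ 1.1 -0.9  0.1] 0.246
```

View pics/k.png

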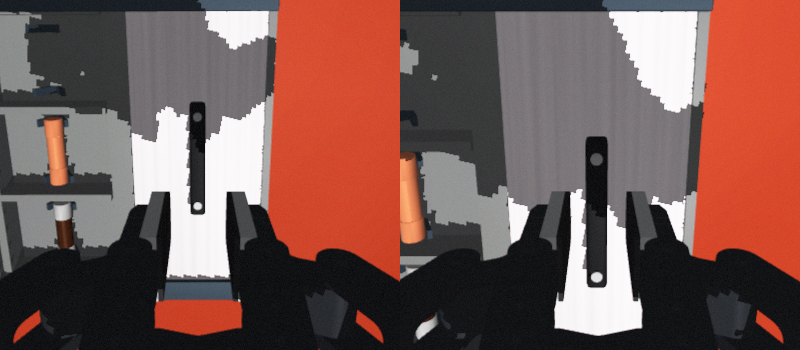

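The bar sits between the fingers. Pushing toward the stop.

```bash
python3 - <<'E'
from h import *
print(bot.movel([*tw(-40,0),30],max_speed=50,threshold=18)); s=st()
print(bot.movel([*tw(-49,0),30],max_speed=20,threshold=10)); s=st()
d=s["tcp_pos"][:2]-TC; print("tray x",d@[np.cos(TY),np.sin(TY)])
E
```

```text
False
22.16 [513.6 159.   29.8] [0.9 0.2 0.8] 0.251
False
22.76 [505.4 157.   30.2] [ 3.   1.8 -0.4] 0.249
tray x -48.4993717465518
```

```bash
python3 - <<'E'
from h import *
bot.movel([*tw(-43,0),30],max_speed=40); 
bot.movel([*tw(-43,0),55],max_speed=80)
ps=TR[2]; tx=np.array([np.cos(ps),np.sin(ps)])
bot.move_ptp([*(TC+31*tx),200],TR); bot.dwell(.2); st()
c=cam("wrist"); im=imaging.capture("wrist"); cv2.imwrite("pics/l.png",im)
roi=np.zeros(im.shape[:2],np.uint8); roi[125:360,205:445]=1
W=[]
for lo,hi in((125,170),(320,360)):
    k=((im[...,0]>im[...,2].astype(int)+15)&(roi>0)); k[:lo]=0;k[hi:]=0
    r=cv2.minAreaRect(ray(c,np.argwhere(k)[:,::-1],29.5)[:,:2].astype(np.float32)); print(r); W.append(r[0])
t=np.mean(W,0)
blk=((im.max(2)<70)&(roi>0)).astype(np.uint8); blk[:175]=0; blk[320:]=0; blk[:,:255]=0;blk[:,300:]=0
b=cv2.minAreaRect(ray(c,np.argwhere(blk>0)[:,::-1],35)[:,:2].astype(np.float32)); print(b)
print("cover x",(np.array(b[0])-TC)@[np.cos(TY),np.sin(TY)],(np.array(b[0])-t)@[np.cos(TY),np.sin(TY)])
cv2.imwrite("pics/l_scene.png",imaging.capture("scene")); cv2.imwrite("pics/l_top.png",imaging.capture("top"))
E
```

```text
24.38 [543.7 198.1 198.1] [-0.   1.1 -0.6] 0.245
((532.5044555664062, 247.0844268798828), (158.6246337890625, 11.829283714294434), 13.962574005126953)
((571.6400756835938, 89.8681411743164), (158.23915100097656, 11.69583797454834), 14.087201118469238)
((517.7546997070312, 147.33642578125), (28.45607566833496, 88.57717895507812), 12.796874046325684)
cover x -38.84084759226184 -38.39591185172253
```

View pics/l.png

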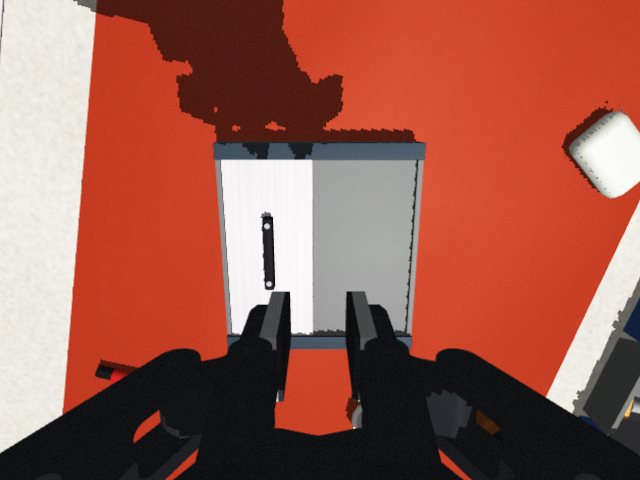

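View pics/l_scene.png

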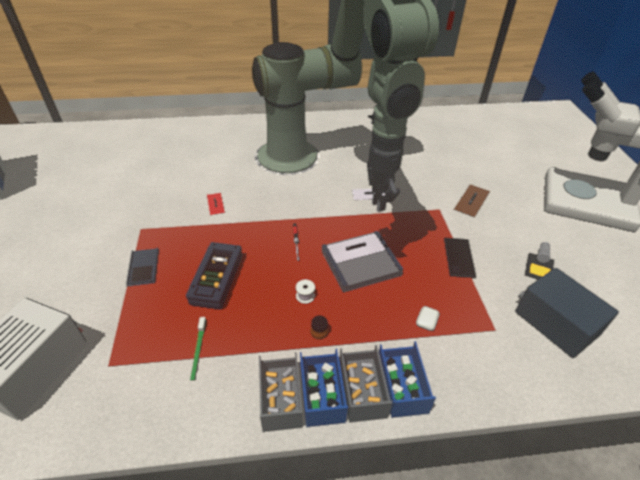

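```bash
python3 - <<'E'
from h import *
c=cam("wrist"); im=cv2.imread("pics/l.png")
k=im.max(2)<70; k[:208]=0;k[291:]=0;k[:,:258]=0;k[:,278:]=0
b=cv2.minAreaRect(ray(c,np.argwhere(k)[:,::-1],35)[:,:2].astype(np.float32)); print(b,(np.array(b[0])-TC)@[np.cos(TY),np.sin(TY)])
a=cv2.imread("pics/l_scene.png")[230:320,170:260]; cv2.imwrite("pics/lz.png",cv2.resize(a,None,fx=5,fy=5,interpolation=cv2.INTER_CUBIC))
E
```

```text
((513.2864990234375, 160.58584594726562), (8.414287567138672, 60.42570114135742), 13.946602821350098) -39.989758023925255
```

View pics/lz.png

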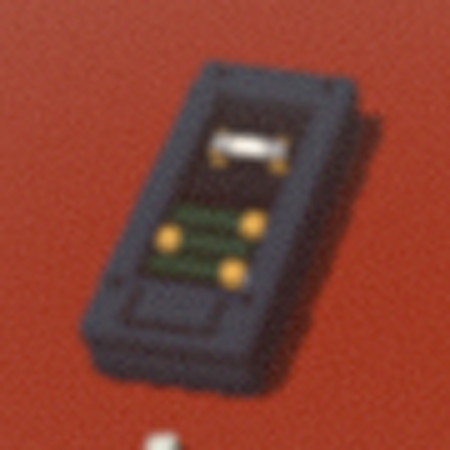

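The cover measures x = -40.0 mm, which is on its stop, and the fuse is still in both clips. Handing in.

```bash
python3 - <<'E'
from h import *
bot.sign_off(); st()
E
```

```text
the job is handed in; nothing more can be done
the job is handed in; nothing more can be done
```

The white fuse is in the meter's two brass clips and the tray cover is shut again. I handed the job in at about 24.5 s of the 54 s; sign-off gives no verdict.

I slid the cover aside by straddling its bar with the fingers and found the white fuse in the +y pocket. I gripped it, carried it to the meter and lowered it until the clips pushed back with 6 N at the height I had predicted. I then released it and slid the cover back.

**Last checks:**
- **Fuse:** after release, the wrist image showed it centred between the clip leaves with one cap in each. It looked about 1 mm off along its axis by eye, and it was still there in the final scene image.
- **Cover:** its bar measured at x = -40.0 mm in the tray's frame, which is the stop.
- **Other spares and bystanders:** the copper link and brown fuse were still in their pockets just before the cover was shut. The bystanders looked unmoved in the final scene image, but I compared them only by eye.

**What went wrong or disagreed:**
- **First push:** it stopped at once because the fingertips were resting on the cover plate with about 5 N, roughly 2 mm higher than I expected. I raised them to 30 mm and pushed again.
- **Wrist camera:** it read about 0.6 mm off sideways relative to the gripped fuse, and I corrected for this when placing.
- **First cover check:** it gave -38.8 mm because a finger was in the colour mask. Measuring the bar alone gave the -40.0 mm above.

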